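# Release the label printer's cover with both tabs at once

## Robot

A 6-joint arm with a two-finger parallel gripper is mounted at the origin on the work surface. World frame = base frame: x ahead of the robot, y to its left, z up, the work surface at z = 0. Lengths are in m, angles in rad, forces in N, time in s.
With the tool pointing down it reaches from about 0.3 to 0.775 m from the base axis. Payload 14.6 kg.
Tool frame: the origin (TCP) lies at the centre of the arm's flange, where the gripper is bolted on; the fingertips stand 199 mm ahead of it and the grasp point (between the pads) lies 180 mm ahead of it; z points along the fingers, y is the line along which they close (so a half turn about z gives the same grasp; the last joint's range is limited). The gripper opens to 94 mm and grips with 3 to 60 N. Pads are 16 mm wide; open, the fingers measure 119 mm over their backs; the gripper's body (75 mm by 177 mm) begins 78 mm behind the grasp point.
Start: joints at [1.113, 0.3, 1.521, -0, 1.321, -0.067], TCP at [0.21, 0.509, 0.405] pointing down, gripper open.
Joint ranges: [-3.03, 3.03], [-0.79, 2.21], [0.23, 2.52], [-1.04, 4.18], [0, 3.07], [-2.55, 2.55]. Speed limits (rad/s): [2.22, 2.22, 2.57, 3.14, 3.14, 3.14].

## Interface

Orientations are given as [roll, pitch, yaw] about the fixed x, y, z axes, in that order (R = Rz(yaw) Ry(pitch) Rx(roll)).
In Python, from station import ctrl gives the robot as it stands. The module is installed in compiled form; this text tells all that it offers.
- The arm moves only by the tool servo_tool, never from a script. Its argument "motion" is a list of rows, each a list of 5 numbers: the closure, from 0 (fully open) to 1 (shut), then the shift along the world's x, y, z in cm, then the turn about the world's z in degrees. A call has 1 to 20 rows; each row is the pose to reach, as a shift and turn from the pose commanded when the call began; what a row does not reach only later rows make up. A row lasts 1/8 s, in which the tool goes at most 62.5 mm and 10.7 degrees, less where a joint would pass 70% of its speed; a pose out of reach is approached as far as the arm can. A call with a gripper value outside its range is refused whole. The fingers move at their own pace and stop on an object; "squeeze" is the grip in N (left out, the last holds). Time passes only in rows, so rows that repeat a pose let the fingers close. It gives the time, the measured TCP pose, the force, the opening and the grip force at its end, in the units of the state.
- ctrl.get_obs(): the state, without advancing time (a new reading comes with each control period).
- ctrl.camera(name): name is "scene" or "top" or "wrist"; returns a dict with "image" (400x640x3 uint8, red, green, blue), "fx", "fy", "cx", "cy" (pixels), "dist" ([k1, k2, p1, p2, k3] as OpenCV has them; the pictures are not rectified), "camera_from_world" (4x4, takes a point from world to camera coordinates); the wrist camera has in their place "hand_eye" (4x4, takes a point from camera to tool coordinates, whose origin is the TCP and whose axes are the flange's). Camera axes: x right, y up, looking along -z (the intrinsics and any distortion apply to the point x, -y, -z); pixel columns grow to the right and rows downward; lengths in m; the calibration is good to about 2 mm. A picture is of the moment at which its call begins: read the wrist's pose just before it. There is no depth.
- ctrl.hand_in(): hands the job in; it is judged then, once.
The state is a dict: "time_s": time; "qpos": joint angles; "joint_vel": joint speeds; "tau": joint torques, N m; "ee_pos": TCP position; "eef_rot": TCP orientation; "force": force on the tool from outside, world axes, zero at the start; "moment": the same for the moment, N m; "grip_width": finger opening in m; "grip_force": force on a finger pad.
Only numpy, scipy, OpenCV 4.12 (cv2) and the standard library are available. Lean on these libraries where they do the work, as an engineer would, in place of code of your own. Each camera call takes 0.05 s, during which the arm holds its last target. There are 200 camera calls.

## Task

The label printer used for the bolt cartons needs a new roll: open it. With one fingertip on each of its two green release tabs, press both down together, gently, and keep both down until the cover has sprung clear of its hooks; then let go, take the hand away and finish once the cover has risen open by itself. Do not push or lift the cover with the fingers, do not shift or lift the printer, and leave the things around it where they are.

Things in the scene. Friction and masses are not known exactly. Their poses are not given: they have to be found in the camera images.
- printer: compact label printer, dark grey, loose on rubber feet, about 1.2 kg; 180 mm deep (x), 112 wide (y), 110 high. Origin: centre of its underside, on the bench. x points from its front to its back, y towards tab_left, z up; its front looks towards the robot, turned up to 0.55 rad. The front 52 mm is a low deck 58 mm high that carries the two tabs; the domed cover fills the rest, from x = -36 mm back
- tab_left_top (a point): centre of the ribbed top face of the left green release tab: while up, 70 mm above the bench at x -70, y +33 mm of the printer; it moves with the tab. The face is level, 28 mm (x) by 26 mm (y), 12 mm above the deck; the tabs are 66 mm apart centre to centre. Behind each tab its hook, 10 mm wide, rises to 80 mm above the bench, at x -49 to -39 mm
- tab_right_top (a point): the same on the right green release tab, at x = -70 mm, y = -33 mm of the printer
- tab_left (a joint): left release tab, a sprung rocker pivoted 26 mm behind the centre of its top face: 0 = up, 0.30 rad = fully down (centre of the face about 7.5 mm lower). Its hook lets go of the cover at about 0.15 rad (4 mm). Push needed on that centre: 1.2 N to start, 2.1 N to let go, 3.1 N fully down. It springs back up when let go
- tab_right (a joint): right release tab, the same as the left
- cover (a joint): the cover, hinged at the printer's back: 0 = shut (about 0.01 at rest under the hooks), 0.5 rad = open as far as it goes, front edge up. Its own damped spring lifts it at about 0.12 rad/s; either hook alone holds it shut. With both tabs down it rises, is clear of the hooks at 0.07 rad after about half a second, and fully open after about 4 s, and stays open
- cover_front (a point): middle of the cover's front edge, 78 mm above the bench while shut; it rises about 60 mm and moves back about 10 mm as the cover opens
- cover_shell: the domed grey shell of the cover, turning with it; its origin lies on the cover's hinge, 82 mm behind the printer's origin and 68 mm up. Not to be pushed by the fingers
- roll: spare roll of white labels standing on end, 66 mm across, 56 mm high, 0.16 kg; origin at the centre of its underside. Beside the printer; leave it alone
- carton: orange and green bolt carton, 85 x 60 x 68 mm high, 0.7 kg; origin at the centre of its underside. Beside the printer; leave it alone
- glasses_case: black spectacle case, 160 x 62 x 44 mm high; origin at the centre of its underside. Behind the printer; leave it alone
Mind the look-alikes: they are no part of the job. Of the things that look like the printer, the largest one is meant.

How it is judged:
On the way:
1. both release tabs are down together and are kept down while the cover comes clear of its hooks (value of joint each of tab_left, tab_right above 0.12 rad and value of joint cover above 0.07 rad), for 0.2 s.
At the end, for the whole second after the job is handed in: the cover stands open (more than 0.40 of its 0.50 rad), both tabs are back up (under 0.04 rad), the printer stands at rest on the bench within 20 mm of where it was, and the roll, carton and spectacle case are within 15 mm of where they were (value of joint cover above 0.4 rad and value of joint each of tab_left, tab_right below 0.04 rad and distance of printer from where it was at the start of the episode below 0.02 m and angle between printer's own z axis and vertical below 0.03 rad and linear speed of printer below 0.02 m/s and distance of each of roll, carton, glasses_case from where it was at the start of the episode below 0.015 m); the robot touches nothing.
It fails at once if the fingers push or pry the cover (more than 3 N) (contact force between the fingers and cover_shell above 3 N).
It fails at once if the tabs or the printer are forced (more than 40 N from the fingers) (contact force between the fingers and printer above 40 N).
It fails at once if the printer is lifted or tipped off its feet (height (world z) of printer above 0.008 m or angle between printer's own z axis and vertical above 0.08 rad).
It fails at once if the printer is shoved along the bench (more than 30 mm) (distance of printer from where it was at the start of the episode above 0.03 m).
It fails at once if something standing near the printer is moved or picked up (more than 20 mm) (distance of any of roll, carton, glasses_case from where it was at the start of the episode above 0.02 m).
It also fails if it takes over 34 s, if anything falls off the work surface, if the arm or the gripper's body presses on something with over 40 N, if the wrist force passes 120 N, or if a joint passes its speed limit or range.

## Working session

There is one attempt and no reset: what is moved stays moved. The work goes in short steps, Python scripts to look and compute and a tool call to move; the robot and the scene stay as the last step left them, time stands still between calls to the robot, and variables do not carry over. Pictures are saved under pics/ and viewed, at most 10 in all, crops included, and the job is handed in when it is done.

Besides the shell and the picture viewer there is one more tool, called as name(argument=value, ...) on one line, values as JSON. servo_tool: Moves the arm, as the interface text tells. Its arguments: {"type":"object","properties":{"motion":{"type":"array","items":{"type":"array","items":{"type":"number"}}},"squeeze":{"type":"number"}},"required":["motion"]}

```bash
mkdir -p pics
python3 - <<'E'
from station import ctrl
import cv2,pickle
d={}
for n in("scene","top"):
    c=ctrl.camera(n);d[n]=c;cv2.imwrite(f"pics/{n}0.png",c["image"][:,:,::-1])
    print(n,c["fx"],c["dist"],c["camera_from_world"].round(3).tolist() if hasattr(c["camera_from_world"],'round') else c["camera_from_world"])
pickle.dump(d,open("c0.pkl","wb"));o=ctrl.get_obs();print(o)
E
```

```text
scene 463.1360196930503 [-0.02043328  0.          0.          0.          0.        ] [[-0.591, 0.807, 0.015, 0.273], [-0.655, -0.49, 0.575, 0.31], [0.471, 0.33, 0.818, -1.233], [0.0, 0.0, 0.0, 1.0]]
top 483.2258028600372 [-0.07795034  0.          0.          0.          0.        ] [[-0.017, -1.0, 0.013, 0.043], [0.994, -0.015, 0.113, -0.531], [-0.112, 0.015, 0.994, -1.012], [0.0, 0.0, 0.0, 1.0]]
{'time_s': 0.1, 'qpos': array([ 1.11339583e+00,  3.00410316e-01,  1.52153662e+00,  6.55293136e-06,
        1.32073196e+00, -6.66821882e-02]), 'joint_vel': array([-3.29520339e-05,  8.44243858e-05, -1.65081126e-03,  1.46379833e-03,
       -4.50708534e-04,  8.68119796e-04]), 'tau': array([-3.03911329e-04, -5.32643151e+01, -3.53281188e+01,  7.09141698e-02,
        2.35291250e-02, -5.97780036e-05]), 'ee_pos': array([0.20949705, 0.50849895, 0.40413837]), 'eef_rot': array([-3.14050925e+00, -7.87123691e-05,  2.75087268e+00]), 'force': array([ 0.36830422, -0.38410871,  0.21953815]), 'moment': array([ 0.00671048,  0.0162718 , -0.00198148]), 'grip_force': 0.0, 'grip_width': 0.09421139257468385}
```

View pics/top0.png

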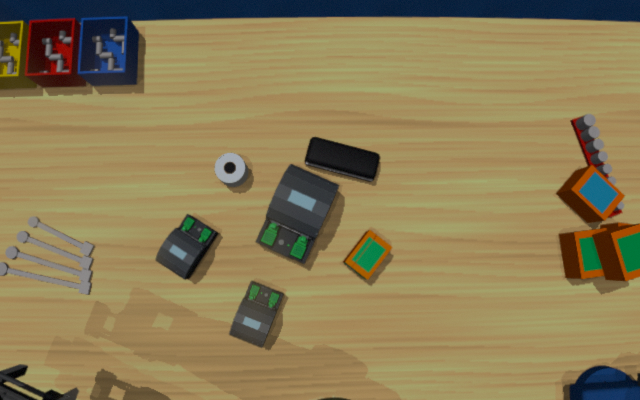

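View pics/scene0.png

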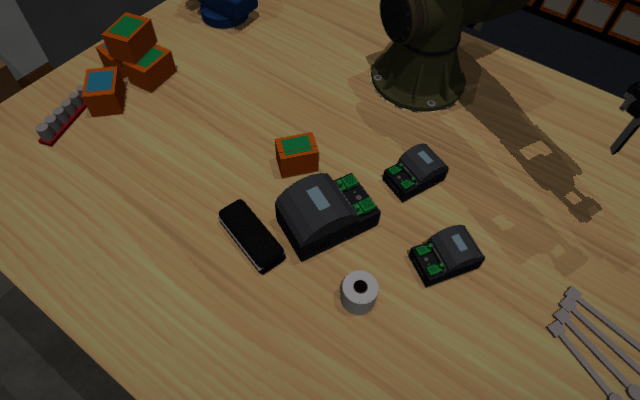

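The target is the largest printer. In the top view its tabs are near (270,234) and (300,246); in the scene view they are near (348,182) and (364,201). The two smaller printers are decoys.

```bash
cat > h.py <<'E'
import numpy as np,cv2
def ray(c,uv):
    K=np.array([[c["fx"],0,c["cx"]],[0,c["fy"],c["cy"]],[0,0,1]])
    p=cv2.undistortPoints(np.array([[uv]],float),K,np.array(c["dist"]))[0,0]
    M=np.array(c["camera_from_world"]);R=M[:3,:3]
    return -R.T@M[:3,3],R.T@np.array([p[0],-p[1],-1])
def plane(c,uv,z):
    o,d=ray(c,uv);return o+d*(z-o[2])/d[2]
def greens(c,box):
    x0,y0,x1,y1=box;im=c["image"][y0:y1,x0:x1].astype(int)
    m=((im[...,1]>1.5*im[...,0])&(im[...,1]>1.3*im[...,2])&(im[...,1]>45)).astype(np.uint8)
    n,l,s,ce=cv2.connectedComponentsWithStats(m)
    return [(ce[i]+[x0,y0],s[i]) for i in range(1,n) if s[i,4]>30]
E
python3 - <<'E'
from h import *;import pickle
d=pickle.load(open("c0.pkl","rb"))
for n,b in(("top",(250,210,325,275)),("scene",(325,165,385,220))):
    g=greens(d[n],b);P=[]
    for ce,s in g: P.append(plane(d[n],ce,.07));print(n,ce.round(1),s.tolist(),P[-1].round(4))
    if len(P)==2: v=P[0]-P[1];print(np.linalg.norm(v),np.degrees(np.arctan2(v[1],v[0])),(P[0]+P[1])/2)
t=d["top"]["image"][205:275,245:325,::-1];s=d["scene"]["image"][160:230,320:400,::-1]
cv2.imwrite("pics/z.png",np.hstack([cv2.resize(i,(400,350),interpolation=cv2.INTER_NEAREST) for i in(t,s)]))
E
```

```text
top [269.7 233.9] [11, 13, 18, 23, 253] [0.4715 0.1258 0.07  ]
top [298.9 247.2] [40, 26, 18, 23, 275] [0.4433 0.0663 0.07  ]
0.06589262334202949 64.69202194965975 [0.45743057 0.0960547  0.07      ]
scene [346.7 181.5] [11, 9, 23, 17, 198] [0.4443 0.067  0.07  ]
scene [364.2 205.3] [28, 32, 23, 18, 218] [0.4722 0.1274 0.07  ]
0.06641327426496497 -114.7581696507508 [0.45825408 0.0972025  0.07      ]
```

View pics/z.png

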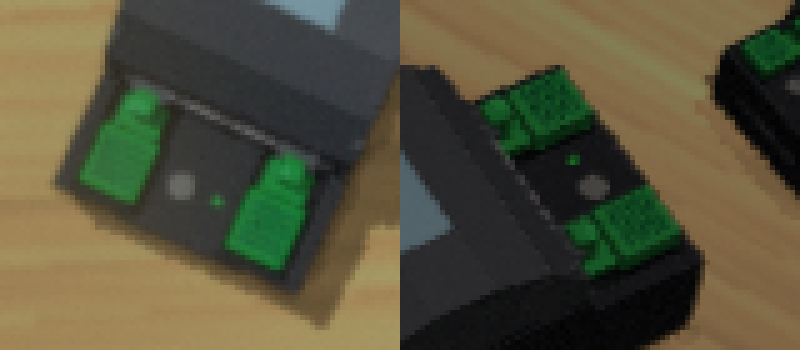

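The crops show the square tab faces with the hooks behind them. The face centres are about (269.2,238) and (298.6,250.4) in top, and about (367.8,205.2) and (350.4,181.4) in scene.

Run:
```python
from h import *;import pickle
from station import ctrl
d=pickle.load(open("c0.pkl","rb"))
for n,a,b in(("top",(269.2,238),(298.6,250.4)),("scene",(367.8,205.2),(350.4,181.4))):
    A,B=[plane(d[n],np.array(u)-.5*0,.07) for u in(a,b)];v=A-B
    y=np.arctan2(v[1],v[0]);print(n,A.round(4),B.round(4),np.linalg.norm(v).round(4),np.degrees(y),((A+B)/2).round(4))
o=ctrl.get_obs();r=o["eef_rot"]
from scipy.spatial.transform import Rotation as R
M=R.from_euler("xyz",r).as_matrix();print(M.round(4));print("ydir deg",np.degrees(np.arctan2(M[1,1],M[0,1])))
c=ctrl.camera("wrist");print(np.array(c["hand_eye"]).round(3).tolist(),c["fx"],c["dist"])
```

```text
top [0.4632 0.127  0.07  ] [0.4368 0.0669 0.07  ] 0.0656 66.31827742264906 [0.45   0.0969 0.07  ]
scene [0.4677 0.1329 0.07  ] [0.4396 0.073  0.07  ] 0.0661 64.83253654822241 [0.4537 0.1029 0.07  ]
[[-9.246e-01  3.809e-01 -5.000e-04]
 [ 3.809e-01  9.246e-01 -1.000e-03]
 [ 1.000e-04 -1.100e-03 -1.000e+00]]
ydir deg 67.61339917246339
[[-0.001, 0.966, 0.258, 0.075], [1.0, 0.001, 0.002, -0.001], [0.001, 0.258, -0.966, 0.02], [0.0, 0.0, 0.0, 1.0]] 292.88831697780927 [-0.05216187  0.          0.          0.          0.        ]
```

servo_tool(motion=[[0.43,3,-5,0,0],[0.43,6,-10,0,-0.5],[0.43,9,-15,0,-1],[0.43,12,-20,0,-1.5],[0.43,15,-25,0,-2],[0.43,18,-30,0,-2.5],[0.43,20,-35,0,-2.5],[0.43,22,-38,-2,-2.5],[0.43,24,-40.7,-4,-2.5],[0.43,24.2,-40.9,-6,-2.5],[0.43,24.2,-40.9,-6,-2.5],[0.43,24.2,-40.9,-6,-2.5]])

```text
time_s: 1.65
ee_pos: [0.4515, 0.0998, 0.3454]
eef_rot: [3.141, 0.001, 2.708]
force: [0.5, 0.4, 0.2]
grip_width: 0.0539
grip_force: 0.0
```

Run:
```python
from h import *;import pickle
from station import ctrl
from scipy.spatial.transform import Rotation as R
o=ctrl.get_obs();c=ctrl.camera("wrist")
T=np.eye(4);T[:3,:3]=R.from_euler("xyz",o["eef_rot"]).as_matrix();T[:3,3]=o["ee_pos"]
c["camera_from_world"]=np.linalg.inv(T@np.array(c["hand_eye"]))
pickle.dump((o,c),open("w1.pkl","wb"));cv2.imwrite("pics/w1.png",c["image"][:,:,::-1])
print(o["ee_pos"],o["eef_rot"],o["grip_width"],o["force"],o["time_s"])
for ce,s in greens(c,(0,0,640,400)): print(ce.round(1),s.tolist())
```

```text
[0.45147736 0.09984782 0.34539698] [3.14117342e+00 5.88327386e-04 2.70762484e+00] 0.05388376470085171 [0.54951599 0.42145737 0.17896624] 1.65
[342.8  75.1] [333, 55, 21, 38, 656]
[294.6  77.3] [285, 57, 21, 38, 648]
[489.5 148.6] [477, 133, 27, 32, 600]
[530.3 155.6] [517, 140, 29, 31, 570]
[289.2 211.3] [274, 189, 30, 54, 1279]
[359.9 212.3] [346, 189, 30, 54, 1307]
[169.8 207.6] [134, 195, 73, 26, 866]
[145.9 251.9] [129, 224, 37, 58, 1592]
[169.9 250.8] [164, 233, 13, 36, 315]
```

View pics/w1.png

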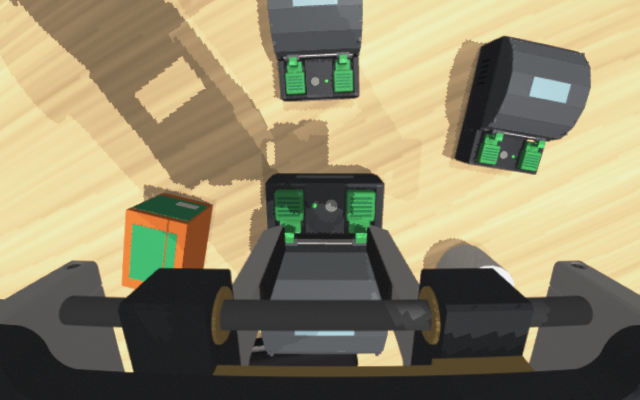

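The wrist view shows the printer under the hand, tabs at about (289,207) and (361,207), with the fingertips just behind them. I'll zoom in to fix the face corners.

Run:
```python
from h import *;import pickle
o,c=pickle.load(open("w1.pkl","rb"))
i=c["image"][165:255,260:390,::-1]
cv2.imwrite("pics/w1z.png",cv2.resize(i,None,fx=6,fy=6,interpolation=cv2.INTER_NEAREST))
```

```text
(no output)
```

View pics/w1z.png

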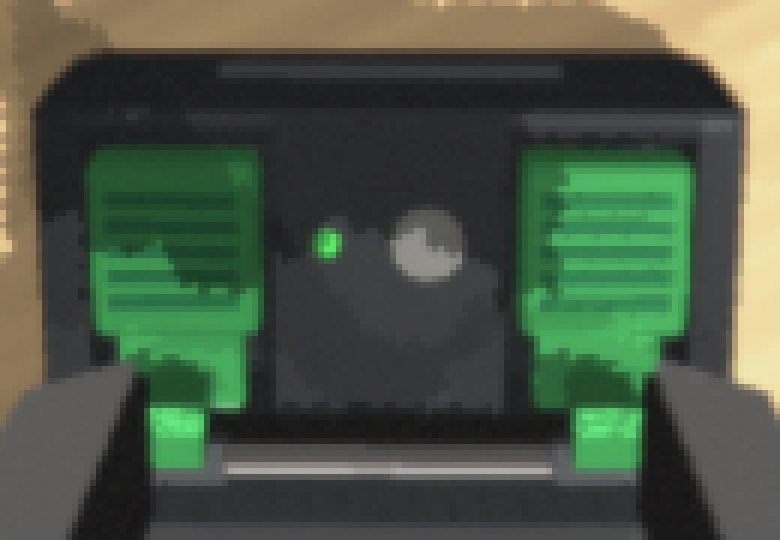

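Run:
```python
from h import *;import pickle
o,c=pickle.load(open("w1.pkl","rb"))
q=lambda x,y:(260+x/6-.5,165+y/6-.5)
B,A=[plane(c,q(x,251),.07) for x in(171,606)];v=A-B
print(A,B,np.linalg.norm(v),np.degrees(np.arctan2(v[1],v[0])),(A+B)/2)
for y in(165,332): print(plane(c,q(388,y),.07))
```

```text
[0.46578311 0.12742711 0.07      ] [0.43796219 0.06755115 0.07      ] 0.0660237405813419 65.0784167026259 [0.45187265 0.09748913 0.07      ]
[0.43967349 0.10310129 0.07      ]
[0.46359787 0.09194497 0.07      ]
```

servo_tool(motion=[[0.43,-0.23,-0.1,-2,0],[0.43,-0.23,-0.1,-4,0],[0.43,-0.23,-0.1,-6,0],[0.43,-0.23,-0.1,-7,0],[0.43,-0.23,-0.1,-7,0],[0.43,-0.23,-0.1,-7.4,0],[0.43,-0.23,-0.1,-7.4,0],[0.43,-0.23,-0.1,-7.4,0]])

```text
time_s: 2.7
ee_pos: [0.4493, 0.0985, 0.271]
eef_rot: [3.141, 0.0, 2.707]
force: [0.3, -0.7, -0.1]
grip_width: 0.0532
grip_force: 0.0
```

Run:
```python
from h import *
from station import ctrl
o=ctrl.get_obs();c=ctrl.camera("wrist");c2=ctrl.camera("scene")
print(o["ee_pos"],o["force"],o["grip_width"])
a=cv2.resize(c["image"][150:280,220:430,::-1],(420,260));b=cv2.resize(c2["image"][140:240,300:420,::-1],(312,260))
cv2.imwrite("pics/w2.png",np.hstack([a,b]))
```

```text
[0.44926704 0.09852337 0.27097434] [ 0.2861103  -0.71744322 -0.09826567] 0.05323925185590865
```

View pics/w2.png

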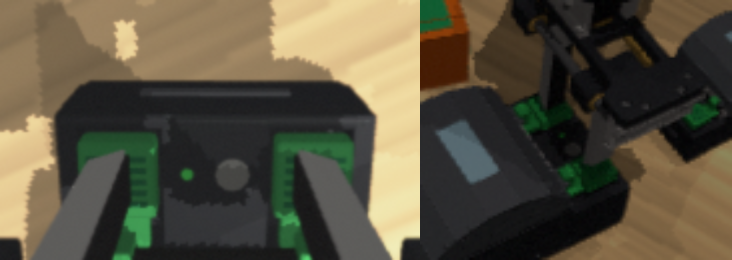

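Both fingertips are over their tab faces, clear of the hooks and the cover. Next I press gently.

servo_tool(motion=[[0.43,0,0,-0.2,0],[0.43,0,0,-0.4,0],[0.43,0,0,-0.6,0],[0.43,0,0,-0.7,0],[0.43,0,0,-0.7,0],[0.43,0,0,-0.7,0]])

```text
time_s: 3.55
ee_pos: [0.4488, 0.0988, 0.2637]
eef_rot: [-3.141, -0.002, 2.707]
force: [-7.6, 4.0, 8.8]
grip_width: 0.0536
grip_force: 5.1
```

servo_tool(motion=[[0.43,0,0,0,0],[0.43,0,0,0,0],[0.43,0,0,0,0],[0.43,0,0,0,0]])

```text
time_s: 4.05
ee_pos: [0.4488, 0.0988, 0.2637]
eef_rot: [-3.141, -0.002, 2.707]
force: [-7.4, 3.7, 8.2]
grip_width: 0.0536
grip_force: 5.1
```

Run:
```python
from h import *
from station import ctrl
c=ctrl.camera("wrist");c2=ctrl.camera("scene")
a=cv2.resize(c["image"][150:280,220:430,::-1],(420,260));b=cv2.resize(c2["image"][140:260,260:420,::-1],(347,260))
cv2.imwrite("pics/w3.png",np.hstack([a,b]))
```

```text
(no output)
```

View pics/w3.png

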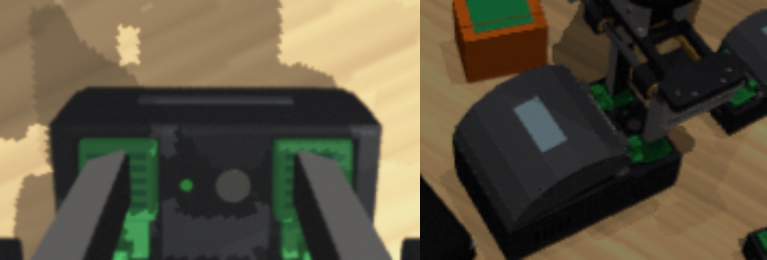

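The view is ambiguous on whether the cover is rising, so I'll hold a little longer and compare pictures.

Run:
```python
from station import ctrl;import pickle
pickle.dump(ctrl.camera("scene"),open("s1.pkl","wb"))
```

servo_tool(motion=[[0.43,0,0,0,0],[0.43,0,0,0,0],[0.43,0,0,0,0],[0.43,0,0,0,0],[0.43,0,0,0,0],[0.43,0,0,0,0]])

```text
time_s: 4.95
ee_pos: [0.4488, 0.0988, 0.2636]
eef_rot: [-3.141, -0.002, 2.707]
force: [-6.8, 3.4, 7.7]
grip_width: 0.0535
grip_force: 5.1
```

Run:
```python
from h import *;import pickle
from station import ctrl
c=ctrl.camera("scene");a=pickle.load(open("s1.pkl","rb"))
z=pickle.load(open("c0.pkl","rb"))["scene"]
f=lambda i:i["image"][160:265,270:345].astype(float)
print(abs(f(c)-f(a)).mean(),abs(f(a)-f(z)).mean())
# grey-blue label centroid
for i in(z,a,c):
    im=i["image"][170:230,290:345].astype(int);m=(im[...,2]>100)&(im[...,2]>im[...,0]);print(np.argwhere(m).mean(0)+[170,290],m.sum())
```

```text
3.3994074074074074 8.200380952380952
[197.90661479 317.77821012] 257
[197.22419929 314.93594306] 281
[196.53401361 312.37755102] 294
```

Run:
```python
from h import *;import pickle
from station import ctrl
c=ctrl.camera("scene");z=pickle.load(open("c0.pkl","rb"))["scene"]
cv2.imwrite("pics/s2.png",np.hstack([cv2.resize(i["image"][160:265,265:385,::-1],(400,350),interpolation=cv2.INTER_NEAREST) for i in(z,c)]))
```

```text
(no output)
```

View pics/s2.png

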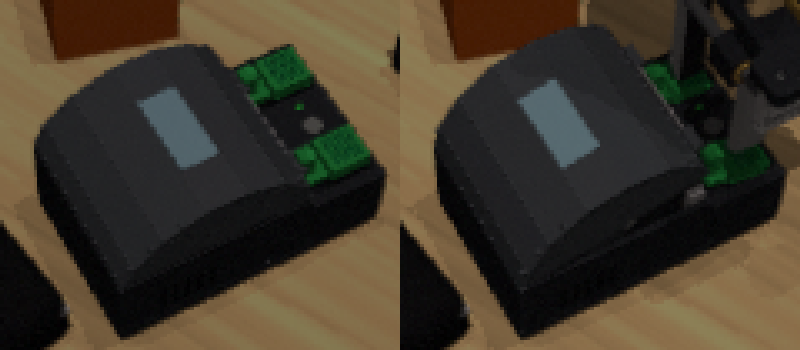

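The cover is clearly ajar, with a wedge gap and its edge above the hooks. The body's bottom corner is unmoved. Next I release and withdraw up and forward.

servo_tool(motion=[[0.43,0,0,0.4,0],[0.43,0,0,1,0],[0.43,-0.5,0.2,2,0],[0.43,-1.5,0.7,4,0],[0.43,-3,1.4,6.5,0],[0.43,-4.5,2.1,9,0],[0.43,-6,2.8,11,0],[0.43,-7,3.3,12,0],[0.43,-7,3.3,12,0],[0.43,-7,3.3,12,0],[0.43,-7,3.3,12,0],[0.43,-7,3.3,12,0],[0.43,-7,3.3,12,0],[0.43,-7,3.3,12,0],[0.43,-7,3.3,12,0],[0.43,-7,3.3,12,0],[0.43,-7,3.3,12,0],[0.43,-7,3.3,12,0],[0.43,-7,3.3,12,0],[0.43,-7,3.3,12,0]])

```text
time_s: 7.55
ee_pos: [0.3792, 0.1315, 0.3837]
eef_rot: [3.142, 0.0, 2.707]
force: [0.1, -0.3, -0.1]
grip_width: 0.0537
grip_force: 0.0
```

servo_tool(motion=[[0.43,0,0,0,0],[0.43,0,0,0,0],[0.43,0,0,0,0],[0.43,0,0,0,0],[0.43,0,0,0,0],[0.43,0,0,0,0],[0.43,0,0,0,0],[0.43,0,0,0,0],[0.43,0,0,0,0],[0.43,0,0,0,0],[0.43,0,0,0,0],[0.43,0,0,0,0],[0.43,0,0,0,0],[0.43,0,0,0,0],[0.43,0,0,0,0],[0.43,0,0,0,0]])

```text
time_s: 9.55
ee_pos: [0.3792, 0.1315, 0.3836]
eef_rot: [-3.142, 0.0, 2.707]
force: [0.2, 0.2, -1.2]
grip_width: 0.0534
grip_force: 0.0
```

Run:
```python
from h import *;import pickle
from station import ctrl
c=ctrl.camera("scene");z=pickle.load(open("c0.pkl","rb"))["scene"]
cv2.imwrite("pics/s3.png",np.hstack([cv2.resize(i["image"][120:320,205:400,::-1],(390,400),interpolation=cv2.INTER_NEAREST) for i in(z,c)]))
```

```text
(no output)
```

View pics/s3.png

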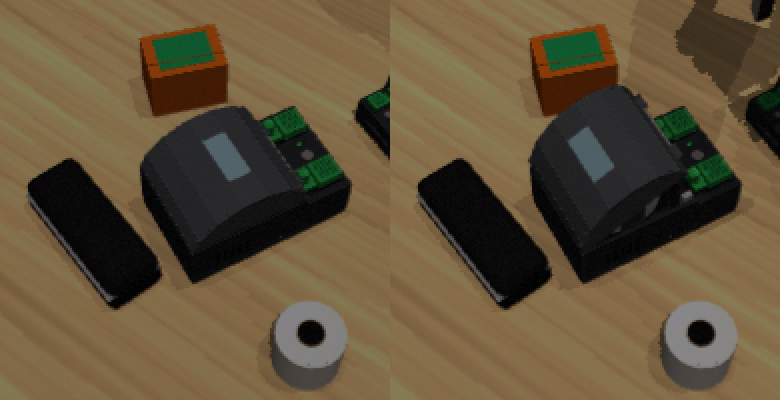

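The cover is wide open, the tabs are back up and nothing else has moved. I'll confirm the cover has stopped, then hand in.

servo_tool(motion=[[0.43,0,0,0,0],[0.43,0,0,0,0],[0.43,0,0,0,0],[0.43,0,0,0,0],[0.43,0,0,0,0],[0.43,0,0,0,0],[0.43,0,0,0,0],[0.43,0,0,0,0],[0.43,0,0,0,0],[0.43,0,0,0,0],[0.43,0,0,0,0],[0.43,0,0,0,0],[0.43,0,0,0,0],[0.43,0,0,0,0],[0.43,0,0,0,0],[0.43,0,0,0,0]])

```text
time_s: 11.6
ee_pos: [0.3792, 0.1315, 0.3836]
eef_rot: [-3.142, -0.0, 2.707]
force: [-0.2, -0.2, 0.5]
grip_width: 0.0539
grip_force: 0.0
```

```bash
cat > lab.py <<'E'
from h import *
from station import ctrl
im=ctrl.camera("scene")["image"][170:230,285:345].astype(int);m=(im[...,2]>100)&(im[...,2]>im[...,0]);print(np.argwhere(m).mean(0)+[170,285],m.sum())
E
python3 lab.py
```

```text
[196.46031746 304.92063492] 252
```

servo_tool(motion=[[0.43,0,0,0,0],[0.43,0,0,0,0],[0.43,0,0,0,0],[0.43,0,0,0,0],[0.43,0,0,0,0],[0.43,0,0,0,0],[0.43,0,0,0,0],[0.43,0,0,0,0]])

```text
time_s: 12.65
ee_pos: [0.3792, 0.1315, 0.3836]
eef_rot: [-3.142, -0.0, 2.707]
force: [-0.4, 0.2, 0.2]
grip_width: 0.0537
grip_force: 0.0
```

```bash
python3 lab.py
```

```text
[196.41568627 304.87058824] 255
```

```bash
python3 -c "
from station import ctrl;print(ctrl.hand_in())"
```

```text
the job is handed in; nothing more can be done
None
```

The label printer is open: I pressed both tabs together, let go, and the cover rose by itself and stopped. In the camera images the tabs are back up and the printer, roll, carton and glasses case haven't moved. I handed it in at about 13 s; no verdict was returned.

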